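# Check a set of spring packing blocks in the bench slide gauge

## Task

Check that the spring packing blocks lying on the cardboard are a matched set: stand them all, pin up and side by side, in the bench slide gauge end-on to the bar and slide the jaw up until the whole row is held flush between bar and jaw, then draw the jaw back, turn every block a quarter turn so that its long side meets the bar, and slide the jaw up flush again. Afterwards lay all the blocks flat in the steel tray, pin up, and leave the jaw drawn fully back. Slide the jaw smoothly without slamming it, and do not knock over the spray can or the jar.

Things in the scene. Friction and masses are not known exactly. Their poses are not given: they have to be found in the camera images.
- gauge: bench slide gauge, fixed; origin: centre of its underside. Flat steel bed 280 (x) x 264 (y) mm, its top 30 mm above the origin, with cheeks 10 mm high along its sides (inner faces at y = +-123 mm). At the far end a fixed bar stands across it, at the near end the sliding jaw. Own +x is the way the jaw closes, roughly away from the robot (yaw up to 0.12)
- bar_face (a point): middle of the lower edge of the fixed bar's flat face, on the bed top (gauge x = +105 mm, y = 0, z = 30 mm), axes as the gauge's; the face looks to own -x, 258 mm long in y, 14 mm high
- jaw (a joint): travel of the sliding jaw (m): 0 = drawn fully back (116 mm gap between jaw and bar), grows as it closes along the gauge's +x, up to 0.098; gap = 0.116 - value. Its flat face is 240 mm wide (gauge y -120 to +120 mm), 14 mm high. It slides at about 3 N, stays where left, pushes loose blocks before it. Starts part closed
- jaw_grip (a point): grip point on the black upright grip of the jaw, moves with it: grip 16 mm (gauge x) x 44 mm (gauge y), top 16 mm above this point; the point is 80 mm above the bench and 46 mm behind the jaw's face; jaw and saddle near it reach up to 28 mm below this point
- tray_in (a point): centre of the inner floor of a fixed open steel tray, inside 252 (own x) x 112 (own y) mm, floor 4 mm above the bench, walls 4 mm thick with the rim 35 mm above the bench
- block1: cast aluminium spring packing block, 60 (own x) x 40 (own y) x 34 mm high, with a steel centre pin (16 mm diameter, 8 mm high) on its top, about 0.2 kg; origin: centre of its underside, own z up. Starts pin-up on the cardboard (3 mm thick) at any yaw. All blocks are alike; two or three of the four are present
- block2: cast aluminium spring packing block, 60 (own x) x 40 (own y) x 34 mm high, with a steel centre pin (16 mm diameter, 8 mm high) on its top, about 0.2 kg; origin: centre of its underside, own z up. Starts pin-up on the cardboard (3 mm thick) at any yaw. All blocks are alike; two or three of the four are present
- block3: cast aluminium spring packing block, 60 (own x) x 40 (own y) x 34 mm high, with a steel centre pin (16 mm diameter, 8 mm high) on its top, about 0.2 kg; origin: centre of its underside, own z up. Starts pin-up on the cardboard (3 mm thick) at any yaw. All blocks are alike; two or three of the four are present
- block4: cast aluminium spring packing block, 60 (own x) x 40 (own y) x 34 mm high, with a steel centre pin (16 mm diameter, 8 mm high) on its top, about 0.2 kg; origin: centre of its underside, own z up. Starts pin-up on the cardboard (3 mm thick) at any yaw. All blocks are alike; two or three of the four are present
- spraycan: bystander: spray can, 65 mm diameter, 190 mm high, loose, beyond the gauge; origin: centre of its underside
- jar: bystander: closed glass jar, 68 mm diameter, 85 mm high, loose, beyond the gauge; origin: centre of its underside
Not all that is in view belongs to the job. Leave any green or pink look-alike of the block3 alone.

How it is judged:
By the outcome, as a careful person would: the job done as asked, in the order asked, and still so for the second after the job is handed in, with the robot touching nothing.
Of block1, block2, block3, block4 only 2 to 3 are there at a start; the rules pass over those that are not, and their reading is None.
At some moment in a run one of block1, block2, block3, block4 may be knocked a few centimetres aside while the robot is not near it.
It also fails if it takes over 210 s, if anything falls off the work surface, if the arm or the gripper's body presses on something with over 40 N, if the wrist force passes 120 N, or if a joint passes its speed limit or range.

## Robot

A 7-joint arm with a two-finger parallel gripper is mounted at the origin on the work surface. World frame = base frame: x ahead of the robot, y to its left, z up, the work surface at z = 0. Lengths are in m, angles in rad, forces in N, time in s.
With the tool pointing down it reaches from about 0.4 to 0.9 m from the base axis. Payload 5.6 kg.
Tool frame: the origin (TCP) lies midway between the tips of the shut fingers; the grasp point (between the pads) lies 19 mm behind it; z points along the fingers, y is the line along which they close (so a half turn about z gives the same grasp; the last joint's range is limited). The gripper opens to 92 mm and grips with 3 to 60 N. Pads are 20 mm wide; open, the fingers measure 128 mm over their backs; the gripper's body (75 mm by 189 mm) begins 69 mm behind the grasp point.
Start: joints at [1.277, 0.468, -0.012, 1.603, 0.006, 1.071, -0.056], TCP at [0.161, -0.63, 0.215] pointing down, gripper open.
Joint ranges: [-2.53, 2.53], [-0.31, 2.02], [-1.57, 1.55], [0.28, 2.44], [-1.29, 4.43], [0.15, 1.84], [-2.92, 2.92]. Speed limits (rad/s): [2.57, 2.57, 3.14, 3.14, 3.14, 3.14, 3.14].

## Interface

Orientations are given as a 3x3 rotation matrix whose columns are the frame's x, y, z axes.
In Python, from station import env, effector, solver, viewer, workorder, search_frame, tip_of gives the robot as it stands. Calls block until the motion is done:
- env.reach(position, orientation): joint-space move of the TCP to a pose.
- env.movel(position, frame=None, rate=0.15): straight line of the TCP; frame=None keeps the orientation; rate is the mean speed in m/s.
- env.goto_joints(angles): joint-space move.
- effector.release() and effector.grasp(squeeze=None): open the fingers fully, or close them until they stop; squeeze is the grip in N (None keeps the last).
- env.pause(seconds).
- solver.inverse_kinematics(position, orientation): joint angles nearest the present ones, or None.
- env.sense(): the state.
- viewer.read_camera(name): name is "side" or "top" or "wrist"; returns (picture, depth): 420x560x3 uint8, red, green, blue; 420x560 float32, m along the optical axis (not along the pixel's ray), 0 where there is no reading.
- viewer.camera_info(name): a dict with "intrinsics" (3x3 intrinsics, pixels), "dist_coeffs" ([k1, k2, p1, p2, k3] as OpenCV has them; the pictures are not rectified), "eye" and "rotation" of the camera in the world; the wrist camera has in their place "T_tool_cam" (4x4, takes a point from camera to tool coordinates, whose origin is the TCP and whose axes are the flange's). Camera axes: x right, y up, looking along -z (the intrinsics and any distortion apply to the point x, -y, -z); pixel columns grow to the right and rows downward; lengths in m; the calibration is good to about 2 mm. A picture is of the moment at which its call begins: read the wrist's pose just before it. camera_info takes no time and is no camera call.
A pose or a line that the arm cannot do raises env.PlanningError and nothing moves.
- workorder.finish_job(): hands the job in; it is judged then, once.
Trained networks look in the newest picture that a camera, given by its name, has taken for a name from the list of things; names that differ only in an ending like _2 or _b are one class to them, and where a whole thing is asked for, a point or a joint stands for the part that bears it (a point fixed in the world has none). Each returns a list of dicts, best first, with "score" (0 to 1); they miss things now and then, are a little off and sometimes report something else, mostly with a low value. They report only what shows in the picture. A call takes as long as a camera call. They do not tell look-alikes from the thing itself.
- search_frame(camera, name): "at" ([x, y, z] in m, in world coordinates, good to about 4 mm: the middle of the surface that is visible of it).
- tip_of(camera, name): "at" ([x, y, z] in m, in world coordinates, good to about 4 mm: a listed point, or the origin of a listed thing).
The state is a dict: "t": time; "joint_positions": joint angles; "joint_velocities": joint speeds; "tau": joint torques, N m; "ee_pos": TCP position; "tcp_rot": TCP orientation; "wrist_force": force on the tool from outside, world axes, zero at the start; "moment": the same for the moment, N m; "gripper_width": finger opening in m; "grasp_force": force on a finger pad.
Only numpy, scipy, OpenCV 4.12 (cv2) and the standard library are available. Lean on these libraries where they do the work, as an engineer would, in place of code of your own. Each camera call takes 0.05 s, during which the arm holds its last target. There are 200 camera calls.

## Working session

There is one attempt and no reset: what is moved stays moved. The work goes in short steps, each a Python script; the robot and the scene stay as the last script left them, time stands still between calls to the robot, and variables do not carry over. Pictures are saved under pics/ and viewed, at most 14 in all, crops included, and the job is handed in when it is done.

```bash
ls; mkdir -p pics; python3 - <<'E'
from station import env, effector, solver, viewer, workorder, search_frame, tip_of
import cv2
for c in ("top","side"):
    p,d=viewer.read_camera(c); cv2.imwrite(f"pics/{c}0.png",p[:,:,::-1])
    i=viewer.camera_info(c); print(c,i)
    for n in ("gauge","bar_face","jaw_grip","tray_in","block1","spraycan","jar"):
        for f in (search_frame,tip_of):
            try: print(n,f.__name__,[(round(r["score"],2),[round(float(v),3) for v in r["at"]]) for r in f(c,n)])
            except Exception as e: print(n,f.__name__,e)
s=env.sense(); print(s)
E
```

```text
pics
top {'intrinsics': array([[386.15835578,   0.        , 278.65911561],
       [  0.        , 386.15835578, 210.83031226],
       [  0.        ,   0.        ,   1.        ]]), 'dist_coeffs': array([-0.01812499,  0.        ,  0.        ,  0.        ,  0.        ]), 'eye': array([0.28689399, 0.08350252, 1.0362259 ]), 'rotation': array([[-0.10079304,  0.97294106, -0.20790973],
       [-0.99490236, -0.09923329,  0.01794575],
       [-0.00317141,  0.20865868,  0.97798338]])}
gauge call [(0.56, [0.494, -0.027, 0.028])]
gauge call []
bar_face call [(0.57, [0.495, -0.028, 0.03])]
bar_face call [(0.87, [0.613, -0.039, 0.03]), (0.22, [0.559, 0.263, 0.003])]
jaw_grip call []
jaw_grip call [(0.65, [0.527, -0.034, 0.079])]
tray_in call [(0.87, [0.484, -0.327, 0.003])]
tray_in call [(0.69, [0.488, -0.322, 0.004])]
block1 call [(0.88, [0.565, 0.367, 0.038]), (0.86, [0.472, 0.513, 0.034]), (0.81, [0.435, 0.365, 0.036]), (0.77, [0.246, 0.282, 0.036]), (0.63, [0.555, 0.26, 0.037]), (0.34, [0.537, -0.024, 0.049])]
block1 call [(0.93, [0.438, 0.363, 0.006]), (0.69, [0.56, 0.262, 0.003]), (0.65, [0.47
[... 1863 characters left out ...]
, 'joint_velocities': array([-0.00021513, -0.00186279, -0.00158599, -0.00056577,  0.00029357,
       -0.00136398,  0.00061832]), 'tau': array([ 9.11730604e-05, -5.20407522e+01, -1.25508549e-02, -2.44049656e+01,
       -5.67337882e-02,  1.13948472e-02,  2.32193520e-05]), 'ee_pos': array([ 0.1612755 , -0.62968659,  0.21457355]), 'tcp_rot': array([[ 9.68718800e-01,  2.48161006e-01, -5.00893694e-05],
       [ 2.48161004e-01, -9.68718801e-01, -3.10332788e-05],
       [-5.62237635e-05,  1.76322924e-05, -9.99999998e-01]]), 'wrist_force': array([-0.78961225,  0.01091   ,  0.11412777]), 'moment': array([ 0.04988581,  0.00191267, -0.02182762]), 'grasp_force': 0.0, 'gripper_width': 0.09156855028611888}
```

View pics/top0.png

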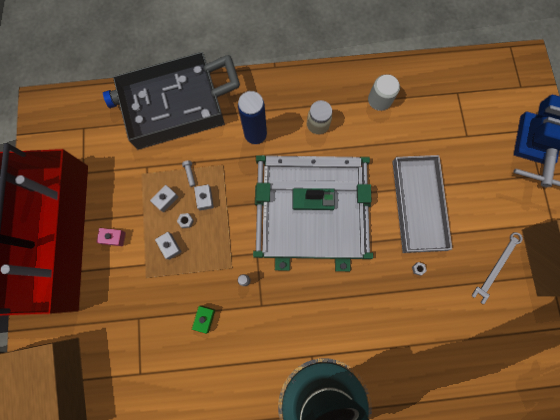

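View pics/side0.png

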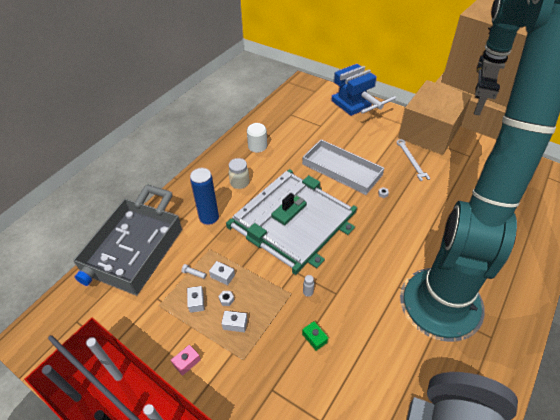

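Top view: three silver pin-up blocks lie on the cardboard at px (163,198), (203,196) and (167,245). Possible confusions are the pink block (110,237), the green block (204,320), the nut (185,220) and the bolt (190,172). I choose the three silver ones. The jaw is part closed (grip at (314,197)) and the tray is at (424,205). The side view agrees.

Next I take wrist views over the cardboard and the gauge to refine this.

```bash
cat > h.py <<'E'
from station import env, effector, solver, viewer, workorder, search_frame, tip_of
import numpy as np, cv2
def down(yaw):
    "tool down, closing axis (tool y) along world direction yaw (mod pi)"
    c,s=np.cos(yaw),np.sin(yaw)
    y=np.array([c,s,0]); z=np.array([0,0,-1.]); return np.c_[np.cross(y,z),y,z]
def cloud(cam):
    s=env.sense(); p,d=viewer.read_camera(cam); i=viewer.camera_info(cam)
    h,w=d.shape; uv=np.stack(np.meshgrid(np.arange(w),np.arange(h)),-1).reshape(-1,1,2).astype(np.float64)
    n=cv2.undistortPoints(uv,i["intrinsics"],i["dist_coeffs"]).reshape(h,w,2)
    c=np.stack([n[...,0]*d,-n[...,1]*d,-d],-1)
    if cam=="wrist":
        T=np.array(i["T_tool_cam"]); c=c@T[:3,:3].T+T[:3,3]; W=c@np.array(s["tcp_rot"]).T+s["ee_pos"]
    else: W=c@np.array(i["rotation"]).T+i["eye"]
    W[d==0]=np.nan
    return p,W
def blocks(cam,base,lo=None,hi=None,pic=None):
    "silver blocks whose underside is at z=base: list of (x,y,topz,yaw of long side,w,h,pinxy)"
    p,W=pic or cloud(cam); z=W[...,2]-base
    sat=p.max(2).astype(int)-p.min(2)
    m=(abs(z-34)<0) | ((z>.026)&(z<.048)&(sat<60))
    if lo is not None: m&=(W[...,0]>lo[0])&(W[...,1]>lo[1])&(W[...,0]<hi[0])&(W[...,1]<hi[1])
    n,l,st,_=cv2.connectedComponentsWithStats(m.astype(np.uint8),connectivity=4); out=[]
    for k in range(1,n):
        P=W[l==k]
        if len(P)<80: continue
        (x,y),(a,b),t=cv2.minAreaRect((P[:,:2]*1000).astype(np.float32))
        yaw=np.radians(t if a>b else t+90)
        zt=np.median(P[:,2]); q=P[P[:,2]>zt+.005]
        out.append((x/1e3,y/1e3,zt,(yaw+np.pi/2)%np.pi-np.pi/2,max(a,b),min(a,b),q[:,:2].mean(0) if len(q) else None,len(q)))
    return out
def show(o):
    for b in o: print([round(float(v),3) for v in b[:6]], None if b[6] is None else b[6].round(4),b[7])
E
python3 - <<'E'
from h import *
show(blocks("top",.003,(.3,.15),(.68,.5)))
show(blocks("side",.003,(.3,.15),(.68,.5)))
print(viewer.camera_info("wrist"))
env.reach([.46,.30,.33],down(np.pi/2)); print(env.sense()["t"])
pic=cloud("wrist"); cv2.imwrite("pics/w1.png",pic[0][:,:,::-1])
show(blocks("wrist",.003,(.3,.15),(.68,.5),pic=pic))
print([(r["score"],np.round(r["at"],3)) for r in tip_of("wrist","block1")])
env.reach([.46,-.03,.36],down(np.pi/2)); print(env.sense()["t"])
pic=cloud("wrist"); cv2.imwrite("pics/w2.png",pic[0][:,:,::-1]); np.savez("w2.npz",p=pic[0],W=pic[1])
for n in ("jaw_grip","bar_face","gauge"): print(n,[(r["score"],np.round(r["at"],3)) for r in tip_of("wrist",n)])
E
```

```text
[0.561, 0.264, 0.037, 0.093, 60.628, 40.557] [0.5616 0.2638] 28
[0.57, 0.371, 0.037, -0.841, 59.731, 41.538] [0.5707 0.3708] 28
[0.44, 0.366, 0.037, 0.452, 60.326, 40.833] [0.4394 0.3658] 28
[0.563, 0.261, 0.038, 0.073, 60.479, 42.315] [0.5617 0.2608] 25
[0.571, 0.367, 0.037, -0.822, 62.801, 38.727] [0.5725 0.3686] 28
[0.442, 0.362, 0.037, 0.469, 61.193, 42.193] [0.4424 0.3635] 28
{'intrinsics': array([[347.61762798,   0.        , 282.33979601],
       [  0.        , 347.61762798, 209.5946271 ],
       [  0.        ,   0.        ,   1.        ]]), 'dist_coeffs': array([0.01703839, 0.        , 0.        , 0.        , 0.        ]), 'T_tool_cam': array([[ 9.37097028e-05,  9.67414870e-01,  2.53196485e-01,
         7.11901745e-02],
       [ 9.99999848e-01, -2.28081612e-04,  5.01349199e-04,
        -4.53005365e-04],
       [ 5.42762132e-04,  2.53196399e-01, -9.67414745e-01,
        -1.70573765e-01],
       [ 0.00000000e+00,  0.00000000e+00,  0.00000000e+00,
         1.00000000e+00]])}
5.025
[0.335, 0.18, 0.041, -0.459, 29.952, 13.795] [0.3359 0.1822] 48
[0.44, 0.365, 0.037, 0.45, 60.131, 40.014] [0.4399 0.3652] 116
[0.561, 0.264, 0.037, 0.085, 59.99, 40.072] [0.5608 0.2636] 98
[0.569, 0.37, 0.037, -0.834, 60.088, 40.231] [0.569  0.3703] 94
[(0.88, array([0.572, 0.372, 0.004])), (0.8, array([0.475, 0.511, 0.004])), (0.66, array([0.56 , 0.263, 0.002])), (0.59, array([0.439, 0.366, 0.008]))]
6.3833
jaw_grip [(0.71, array([ 0.523, -0.033,  0.078]))]
bar_face [(0.77, array([ 0.615, -0.038,  0.033]))]
gauge [(0.78, array([ 0.51, -0.03,  0.  ]))]
```

```bash
python3 - <<'E'
from h import *
from scipy import stats
import numpy as np
D=np.load("w2.npz");W=D["W"].reshape(-1,3);W=W[~np.isnan(W[:,0])]
m=(abs(W[:,0]-.5)<.2)&(abs(W[:,1]+.03)<.17); W=W[m]
print("bed z",np.median(W[abs(W[:,2]-.03)<.004][:,2]))
# jaw grip: points z>.088
g=W[(W[:,2]>.090)]; print("grip",len(g),g[:,2].max(),cv2.minAreaRect((g[:,:2]*1000).astype(np.float32)))
b=W[(abs(W[:,2]-.044)<.003)&(W[:,0]>.6)]; print("bar top",len(b),b.min(0),b.max(0))
bins=np.arange(-.15,.10,.01); e=[(y,b[abs(b[:,1]-y)<.005][:,0].min()) for y in bins if (abs(b[:,1]-y)<.005).sum()>5]
print(np.round(e,4).tolist())
f=stats.theilslopes([x for _,x in e],[y for y,_ in e]); print("bar edge x=%.4f+%.4f*y"%(f[1],f[0]),"yaw",np.arctan(-f[0]))
# cheeks
c=W[(abs(W[:,2]-.040)<.003)&(W[:,0]<.6)]; print(len(c))
for s in (1,-1):
    k=c[(s*(c[:,1]+.03)>.1)]; e=[]
    for x in np.arange(.4,.6,.01):
        q=k[abs(k[:,0]-x)<.005][:,1]
        if len(q)>4: e.append((x,s*np.min(s*q)))
    e=np.array(e); 
    if len(e)>3: f=stats.theilslopes(e[:,1],e[:,0]); print("cheek",s,f[0],f[1])
p,T=cloud("top");z=T[...,2]; q=T[(abs(z-.035)<.004)&(abs(T[...,0]-.49)<.2)&(abs(T[...,1]+.325)<.11)]
print("tray rim",len(q),cv2.minAreaRect((q[:,:2]*1000).astype(np.float32)))
p,T=cloud("side");z=T[...,2]; q=T[(abs(z-.035)<.004)&(abs(T[...,0]-.49)<.2)&(abs(T[...,1]+.325)<.11)]
print("tray rim side",len(q),cv2.minAreaRect((q[:,:2]*1000).astype(np.float32)))
E
```

```text
bed z 0.03046815838234329
grip 56591 0.48496236794085434 ((481.21197509765625, -29.111343383789062), (107.4408187866211, 134.08132934570312), 0.12103094160556793)
bar top 2550 [ 0.60017233 -0.15908376  0.04101432] [0.65142056 0.09168898 0.04699043]
[[-0.15, 0.6002], [-0.14, 0.6003], [-0.13, 0.6018], [-0.12, 0.6027], [-0.11, 0.604], [-0.1, 0.6055], [-0.09, 0.6062], [-0.08, 0.6072], [-0.07, 0.609], [-0.06, 0.6094], [-0.05, 0.6107], [-0.04, 0.6119], [-0.03, 0.6137], [-0.02, 0.6148], [-0.01, 0.6157], [0.0, 0.6168], [0.01, 0.6182], [0.02, 0.6192], [0.03, 0.6207], [0.04, 0.6209], [0.05, 0.6225], [0.06, 0.6236], [0.07, 0.6248], [0.08, 0.6143], [0.09, 0.6005]]
bar edge x=0.6153+0.1137*y yaw -0.11325815900290731
1686
cheek 1 -0.11548161048810573 0.1544626429111622
cheek -1 -0.11779626334927318 -0.08734093324032202
tray rim 0 ((0.0, 0.0), (0.0, 0.0), 0.0)
tray rim side 266 ((486.06378173828125, -322.10546875), (126.42693328857422, 263.3776550292969), 86.64920043945312)
```

View pics/w2.png

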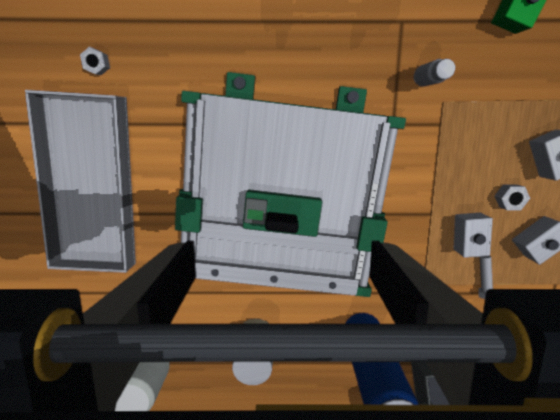

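View pics/w1.png

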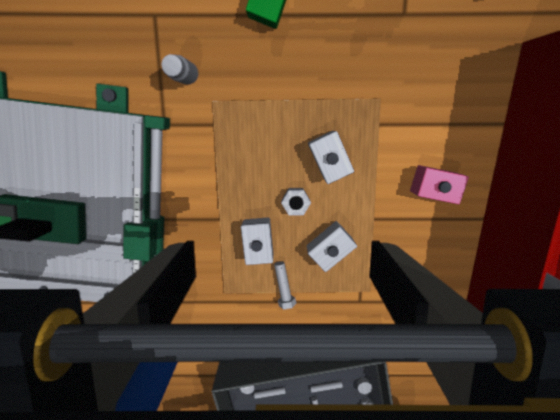

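w2 shows the jaw grip at px (282,222), with the bar at rows 270–285 and the tray at left. w1 confirms three silver blocks at (332,158), (257,245) and (332,250). The pink one at (440,186) and the green one at (266,10) are excluded. Next I draw the jaw back.

```bash
cat >> h.py <<'E'
YAW=-0.115; BAR=np.array([.612,-.038]); GX=np.array([np.cos(YAW),np.sin(YAW)]); GY=np.array([-GX[1],GX[0]])
def G(u,v): return BAR-u*GX+v*GY      # u: distance from bar toward robot, v: gauge y
def toG(p): d=np.asarray(p)[:2]-BAR; return -d@GX, d@GY
def T(): return round(float(env.sense()["t"]),1)
RJ=down(YAW+np.pi/2)
def find_grip(cam="top"):
    p,W=cloud(cam); q=W[(W[...,2]>.090)&(W[...,2]<.099)&(W[...,0]>.38)&(W[...,0]<.62)&(abs(W[...,1]+.03)<.06)]
    (x,y),s,_=cv2.minAreaRect((q[:,:2]*1000).astype(np.float32)); return np.array([x,y])/1e3,s,len(q)
def fpush(): return float(env.sense()["wrist_force"][:2]@GX)
def grab_jaw(u,v=0,z=.064):
    env.reach([*G(u,v),.17],RJ); env.movel([*G(u,v),z],rate=.12); effector.grasp(squeeze=45)
def slide(u_fast,u_end,thr,rate=.06,step=.002):
    "slide held jaw so that grip u goes to u_fast, then steps to u_end until push force beyond thr"
    p=env.sense()["ee_pos"]; u,v=toG(p); z=p[2]; f0=fpush(); 
    env.movel([*G(u_fast,v),z],rate=rate); f1=fpush(); log=[round(f1,1)]; u=u_fast
    sg=np.sign(u_end-u_fast)
    while (u_end-u)*sg>1e-6:
        u+=sg*step; env.movel([*G(u,v),z],rate=.03); f=fpush(); log.append(round(f,1))
        if abs(f)>thr: break
    print("slide f0",round(f0,1),log,"u cmd",round(u,4),"u act",np.round(toG(env.sense()["ee_pos"]),4),"t",T())
def let_jaw():
    effector.release(); p=env.sense()["ee_pos"]; env.movel([p[0],p[1],.17],rate=.2)
E
python3 - <<'E'
from h import *
for c in ("top","side"):
    x,s,n=find_grip(c); print(c,x,s,n,toG(x))
E
```

```text
top [ 0.52155115 -0.03472977] (10.550354957580566, 31.62685203552246) 47 (np.float64(0.09022666590879332), np.float64(-0.0071300813178950505))
side [ 0.52608044 -0.02992302] (43.726646423339844, 17.188671112060547) 61 (np.float64(0.08627884524229115), np.float64(-0.0018353540887781853))
```

```bash
python3 - <<'E'
from h import *
grab_jaw(.0868,-.001); s=env.sense(); print(s["gripper_width"],s["grasp_force"],s["wrist_force"],T())
if s["gripper_width"]>.035:
    slide(.155,.166,12)
    let_jaw(); 
    x,n,k=find_grip("side"); print(x,n,k,toG(x),T())
E
```

```text
0.04370158919061492 44.99907732009888 [-1.03909839 -3.01623954  1.66826772] 9.4
slide f0 -0.7 [-2.5, 1.8, 1.5, 2.0, 8.7, 13.7] u cmd 0.165 u act [ 0.1615 -0.0018] t 11.9
[ 0.45223233 -0.01994415] (42.44720458984375, 16.74745750427246) 63 (np.float64(0.16078421886628821), np.float64(-0.0003962228153576699)) 13.5
```

```bash
cat >> h.py <<'E'
def orient(pos,yaw):
    q0=env.sense()["joint_positions"]; best=None
    for k in (0,1):
        R=down(yaw+k*np.pi); q=solver.inverse_kinematics(pos,R)
        if q is not None and (best is None or abs(q-q0).max()<best[0]): best=(abs(q-q0).max(),R)
    return best[1]
def good(o): return [b for b in o if 56<b[5+0-1]<65 and 36<b[5]<45 and b[6] is not None]
def look(base,lo,hi,cams=("top","side")):
    "merged good detections: list of [x,y,yaw]"
    acc=[]
    for c in cams:
        for b in good(blocks(c,base,lo,hi)):
            p=np.array([b[0],b[1]])*.5+b[6]*.5
            for a in acc:
                if np.linalg.norm(a[0][0]-p)<.02: a.append((p,b[3])); break
            else: acc.append([(p,b[3])])
    out=[]
    for a in acc:
        p=np.mean([x[0] for x in a],0); y=.5*np.angle(np.mean([np.exp(2j*x[1]) for x in a])); out.append([*p,y])
    return out
def pick(b,base,rel,hi=.12):
    "grip pin of block b=[x,y,yaw]; closing axis = block long axis + rel"
    p=[b[0],b[1],hi]; R=orient(p,b[2]+rel); env.reach(p,R)
    env.movel([b[0],b[1],base+.0352],rate=.12); effector.grasp(squeeze=30)
    env.movel(p,rate=.2); w=env.sense()["gripper_width"]; print("pick",np.round(b,3),"w",round(w,4),"t",T()); return .013<w<.019
def place(xy,yaw,base,rel,hi=.12):
    p=[*xy,hi]; R=orient(p,yaw+rel); env.reach(p,R)
    env.movel([*xy,base+.0362],rate=.12); f=env.sense()["wrist_force"]; effector.release(); env.movel(p,rate=.25)
    print("place",np.round(xy,3),"f",np.round(f,1),"t",T())
LO,HI=(.3,.15),(.68,.5)
E
cat > p1.py <<'E'
from h import *
import sys
v=float(sys.argv[1])
o=look(.003,LO,HI); print(np.round(o,3).tolist())
b=min(o,key=lambda b:b[1])
if pick(b,.003,0): place(G(.040,v),YAW,.0304,0)
E
python3 p1.py -.044
```

```text
[[0.563, 0.262, 0.083], [0.57, 0.37, -0.844], [0.441, 0.364, 0.448]]
pick [0.563 0.262 0.083] w 0.0142 t 17.4
place [ 0.567 -0.077] f [-0.3 -0.4 -1.4] t 20.8
```

```bash
python3 - <<'E'
from h import *
env.reach([*G(.12,-.02),.30],RJ)
pic=cloud("wrist"); cv2.imwrite("pics/w3.png",pic[0][:,:,::-1])
o=blocks("wrist",.0304,(.45,-.17),(.62,.1),pic=pic); show(o)
for b in good(o): print(toG(b[:2]),b[3]-YAW)
print(np.round(look(.003,LO,HI),3).tolist(),T())
E
```

```text
[0.454, -0.059, 0.059, 1.454, 28.278, 9.471] None 0
[0.566, -0.075, 0.064, -0.116, 59.555, 39.345] [ 0.5662 -0.075 ] 127
(np.float64(0.04119230773154218), np.float64(-0.04240938429106141)) -0.0008407163576669013
[[0.571, 0.369, -0.823], [0.44, 0.364, 0.459]] 22.1
```

View pics/w3.png

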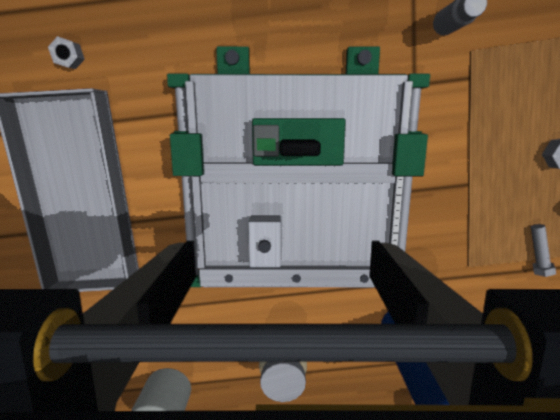

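The block stands pin-up at px (264,243), end-on to the bar and square to within 0.001 rad. Now the other two.

```bash
python3 p1.py 0 && python3 p1.py .044 && python3 - <<'E'
from h import *
env.reach([*G(.12,-.02),.30],RJ)
pic=cloud("wrist"); o=good(blocks("wrist",.0304,(.45,-.17),(.62,.1),pic=pic)); 
for b in o: print(toG(b[:2]),b[3]-YAW,b[4:6])
print(T())
if len(o)!=3: cv2.imwrite("pics/w4.png",pic[0][:,:,::-1])
E
```

```text
[[0.57, 0.369, -0.818], [0.441, 0.364, 0.45]]
pick [0.441 0.364 0.45 ] w 0.0142 t 26.4
place [ 0.572 -0.033] f [ 0.7  0.1 -1.7] t 30.1
[[0.571, 0.369, -0.837]]
pick [ 0.571  0.369 -0.837] w 0.0146 t 34.3
place [0.577 0.01 ] f [ 0.2 -0.6 -1.8] t 37.8
(np.float64(0.041249753135842705), np.float64(-0.04220514664159793)) -0.0001759913495826687 (59.5078125, 39.657257080078125)
(np.float64(0.041395419138355954), np.float64(0.002303573677105398)) 0.0022094020388008367 (59.25542068481445, 39.49114227294922)
(np.float64(0.0414307618499497), np.float64(0.0452002823347671)) 0.0039042377565274983 (59.12042999267578, 40.1018180847168)
38.8
```

```bash
cat > close.py <<'E'
from h import *
import sys
ub=float(sys.argv[1]); fast=float(sys.argv[2])   # expected final grip u, first-stage u
x,n,k=find_grip("side"); print(toG(x),k)
grab_jaw(.1617,-.001); s=env.sense(); print(s["gripper_width"],T())
env.movel([*G(fast,-.001),s["ee_pos"][2]],rate=.06)
slide(ub+.003,ub-.008,16,rate=.03,step=.001)
env.pause(.3); effector.release(); env.pause(.2); p=env.sense()["ee_pos"]; env.movel([p[0],p[1],.17],rate=.2)
env.reach([*G(.12,-.02),.30],RJ)
pic=cloud("wrist"); cv2.imwrite(f"pics/c{int(ub*1e3)}.png",pic[0][:,:,::-1])
for b in blocks("wrist",.0304,(.45,-.17),(.62,.1),pic=pic): print(np.round([*toG(b[:2]),b[3]-YAW,*b[4:6]],4))
x,n,k=find_grip("side"); print("grip",toG(x),T())
E
python3 close.py .106 .121
```

```text
(np.float64(0.16025023568968544), np.float64(-0.0023379642336915)) 63
0.043842194131092534 41.3
slide f0 0.2 [-3.0, -4.8, -5.8, -6.0, -5.9, -6.5, -8.7, -12.8, -15.6, -17.9] u cmd 0.1 u act [ 0.1057 -0.002 ] t 44.9
[ 1.11200e-01 -3.96000e-02 -3.30000e-03  3.58152e+01  2.88482e+01]
[ 1.12200e-01 -1.70000e-03  1.61990e+00  4.24949e+01  3.42050e+00]
[ 2.95000e-02 -4.25000e-02 -2.30000e-03  6.00907e+01  3.90264e+01]
[ 2.93000e-02  1.80000e-03 -7.90000e-03  6.00228e+01  4.00164e+01]
[ 2.93000e-02  4.51000e-02 -8.00000e-04  6.01789e+01  3.99875e+01]
grip (np.float64(0.10611078653086038), np.float64(-0.0028934250496363296)) 47.6
```

```bash
ls pics
```

```text
c106.png
side0.png
top0.png
w1.png
w2.png
w3.png
```

View pics/c106.png

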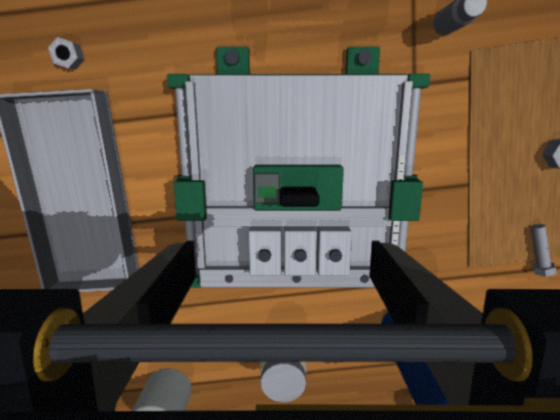

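The picture shows the three blocks at px (264,250), (300,250) and (335,250), flush between bar and jaw with a 60 mm gap. Next I draw the jaw back and turn the blocks.

```bash
cat > open.py <<'E'
from h import *
import sys
u=float(sys.argv[1])
grab_jaw(u,-.001); slide(.156,.168,12,step=.0015)
env.pause(.2); let_jaw()
E
cat > turn.py <<'E'
from h import *
LOg,HIg=(.5,-.17),(.62,.12)
from itertools import product
for k,v in ((0,-.064),(2,.064),(1,0.)):
    env.reach([*G(.12,-.02),.30],RJ)
    o=good(blocks("wrist",.0304,LOg,HIg)); o=sorted(o,key=lambda b:toG(b[:2])[1])
    print([np.round([*toG(b[:2]),b[3]-YAW],3).tolist() for b in o])
    if len(o)!=3: print("only",len(o)); break
    b=o[k]; rel=b[3]-YAW
    if abs(rel)>.3 or (k==1 and any(abs(toG(o[j][:2])[1])<.055 for j in (0,2))): print("odd"); break
    b=[*(.5*np.array(b[:2])+.5*b[6]),b[3]]
    if not pick(b,.0304,np.pi/4): break
    place(G(.032,v),YAW+np.pi/2,.0304,np.pi/4)
env.reach([*G(.12,-.02),.30],RJ)
pic=cloud("wrist"); cv2.imwrite("pics/t.png",pic[0][:,:,::-1])
for b in good(blocks("wrist",.0304,LOg,HIg,pic=pic)): print(np.round([*toG(b[:2]),b[3]-YAW,*b[4:6]],4))
print(toG(find_grip("side")[0]),T())
E
python3 open.py .106 && python3 turn.py
```

```text
slide f0 0.0 [-1.9, 1.0, 3.1, 2.8, 2.4, 8.1, 13.8] u cmd 0.165 u act [ 0.162  -0.0018] t 52.5
[[0.03, -0.042, -0.001], [0.03, 0.002, 0.002], [0.03, 0.045, -0.001]]
pick [ 0.578 -0.076 -0.116] w 0.0143 t 58.0
place [ 0.573 -0.098] f [-0.3 -0.6 -2.3] t 61.3
[[0.034, -0.064, 1.568], [0.03, 0.002, 0.001], [0.03, 0.045, -0.001]]
pick [ 0.588  0.01  -0.116] w 0.014 t 66.5
place [0.588 0.029] f [-0.   0.4 -2.3] t 69.9
[[0.034, -0.064, 1.568], [0.029, 0.002, 0.002], [0.033, 0.065, 1.565]]
pick [ 0.583 -0.033 -0.113] w 0.014 t 73.9
place [ 0.58  -0.034] f [-0.2  0.4 -2.1] t 77.3
[ 3.36000e-02 -6.42000e-02  1.56930e+00  5.95123e+01  4.01556e+01]
[3.37000e-02 2.00000e-04 1.56830e+00 5.98185e+01 4.01048e+01]
[3.23000e-02 6.55000e-02 1.56490e+00 5.95675e+01 4.02408e+01]
(np.float64(0.16202956788078027), np.float64(-0.0032227896752549338)) 79.4
```

```bash
python3 close.py .086 .104
```

```text
(np.float64(0.16111569192477584), np.float64(-0.0027845175533180956)) 59
0.04367392365306606 81.9
slide f0 -0.9 [-3.9, -4.8, -5.8, -6.0, -5.9, -5.6, -8.9, -12.3, -15.3, -19.1] u cmd 0.08 u act [ 0.0857 -0.002 ] t 85.9
[ 9.08000e-02 -1.64000e-02  1.56150e+00  7.45047e+01  3.58290e+01]
[ 1.95000e-02 -6.41000e-02  1.57910e+00  5.99060e+01  4.08858e+01]
[1.94000e-02 2.00000e-04 1.57080e+00 5.94669e+01 4.01493e+01]
[1.96000e-02 6.25000e-02 1.57370e+00 5.36443e+01 3.98203e+01]
grip (np.float64(0.0850569247790668), np.float64(-0.0024543449318533434)) 88.6
```

View pics/c86.png

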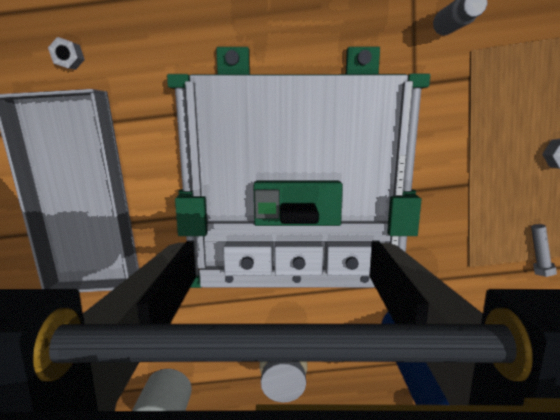

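The picture shows all three blocks, long side to the bar, at px (247,262), (298,262) and (352,262), flush with a 40 mm gap. Next I draw the jaw back and measure the tray.

```bash
python3 open.py .0857 && python3 - <<'E'
from h import *
for x in (.44,.36):
    env.reach([x,-.32,.34],down(np.pi/2))
    p,W=cloud("wrist")
    m=(abs(W[...,0]-.49)<.17)&(abs(W[...,1]+.325)<.1); z=W[...,2]
    q=W[m&(abs(z-.035)<.003)]; print("rim",len(q),np.median(q[:,2]),cv2.minAreaRect((q[:,:2]*1000).astype(np.float32)))
    q=W[m&(abs(z-.004)<.0025)&(abs(W[...,0]-.49)<.08)&(abs(W[...,1]+.325)<.04)]; print("floor",np.median(q[:,2]))
cv2.imwrite("pics/tray.png",p[:,:,::-1]); print(T(), toG(find_grip("side")[0]))
E
```

```text
slide f0 0.2 [-0.9, 1.7, 2.2, 1.4, 5.1, 9.2, 13.4] u cmd 0.165 u act [ 0.1617 -0.0018] t 93.8
rim 1583 0.03521034508964316 ((486.46044921875, -320.87896728515625), (120.13002014160156, 260.1800537109375), 86.8203125)
floor 0.004486409119142165
rim 1146 0.03521726914821424 ((475.790771484375, -320.3038024902344), (120.11612701416016, 239.5239715576172), 86.93748474121094)
floor 0.0045214481130684825
97.4 (np.float64(0.16108905809524798), np.float64(-0.0007124465646434526))
```

View pics/tray.png

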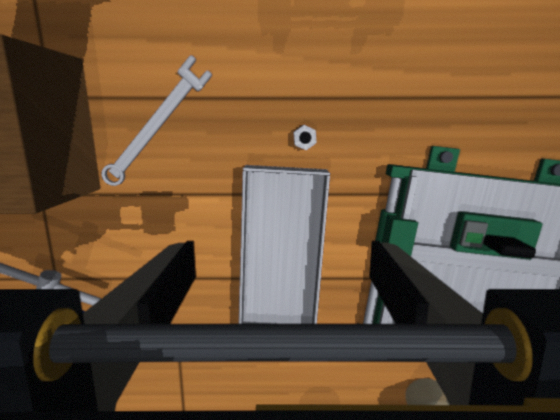

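The picture shows the empty tray, centre near px (285,245). The rim measures 260 x 120 mm, matching the text. Now I move the blocks into it.

```bash
cat > tray.py <<'E'
from h import *
LOg,HIg=(.5,-.17),(.64,.12); TC=np.array([.4865,-.321]); TY=-.055; tx=np.array([np.cos(TY),np.sin(TY)])
for d in (.078,0,-.078):
    env.reach([*G(.12,-.02),.30],RJ)
    o=good(blocks("wrist",.0304,LOg,HIg)); 
    print([np.round([*toG(b[:2]),b[3]-YAW],3).tolist() for b in o])
    if not o: break
    b=min(o,key=lambda b:toG(b[:2])[1]); b=[*(.5*np.array(b[:2])+.5*b[6]),b[3]]
    if not pick(b,.0304,np.pi/4): break
    place(TC+d*tx,TY,.0043,np.pi/4)
env.reach([.40,-.20,.40],down(np.pi/2))
p,d=viewer.read_camera("top"); cv2.imwrite("pics/end.png",p[:,:,::-1])
for c in ("wrist","side","top"):
    print(c); show(blocks(c,.0043,(.35,-.39),(.63,-.25)))
print(toG(find_grip("side")[0]),T(),np.round(look(.003,LO,HI),3).tolist())
for n in ("spraycan","jar"): print(n,[(r["score"],np.round(r["at"],3)) for r in tip_of("side",n)][:1])
E
python3 tray.py
```

```text
[[0.019, -0.064, 1.573], [0.019, 0.0, 1.57]]
pick [ 0.585 -0.099  1.458] w 0.0141 t 101.7
place [ 0.564 -0.325] f [ 0.3  0.8 -2.5] t 105.1
[[0.02, 0.001, 1.565]]
pick [ 0.592 -0.035  1.45 ] w 0.0141 t 109.5
place [ 0.486 -0.321] f [-0.6 -0.  -2.5] t 113.1
[]
wrist
[0.486, -0.321, 0.035, -0.055, 259.865, 119.884] None 0
[0.486, -0.319, 0.038, -0.059, 60.364, 39.802] [ 0.486 -0.319] 75
[0.563, -0.323, 0.038, -0.06, 60.369, 39.096] [ 0.5631 -0.3232] 72
side
[0.563, -0.325, 0.038, -0.04, 60.082, 48.289] [ 0.5638 -0.3251] 17
[0.485, -0.321, 0.039, -0.039, 60.849, 45.425] [ 0.486  -0.3203] 13
[0.379, -0.317, 0.034, 1.527, 126.643, 45.517] [ 0.392  -0.3127] 2
top
[0.486, -0.321, 0.034, -0.054, 260.588, 123.222] [ 0.3979 -0.2659] 2
[0.582, -0.324, 0.038, 1.472, 40.969, 24.756] [ 0.5742 -0.3267] 5
(np.float64(0.16113038260175214), np.float64(-0.003533129509635476)) 115.5 []
spraycan [(0.87, array([ 0.738,  0.108, -0.004]))]
jar [(0.58, array([ 0.755, -0.075,  0.001]))]
```

View pics/end.png

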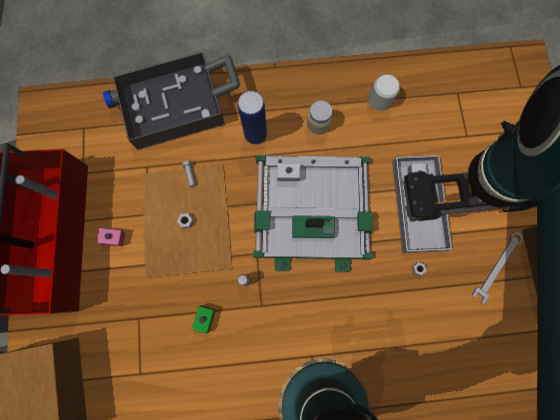

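Two blocks are in the tray. The third is still at the bar, px (288,171), and the finger hid it from the wrist view. I'll find it with the fixed cameras.

```bash
python3 - <<'E'
from h import *
o=look(.0304,(.5,-.17),(.66,.12)); print(np.round(o,3).tolist(),[toG(b[:2]) for b in o])
TC=np.array([.4865,-.321]); TY=-.055; tx=np.array([np.cos(TY),np.sin(TY)])
if len(o)==1 and pick(o[0],.0304,np.pi/4): place(TC-.078*tx,TY,.0043,np.pi/4)
env.reach([.30,-.32,.33],down(np.pi/2))
pic=cloud("wrist"); show(blocks("wrist",.0043,(.35,-.375),(.62,-.265),pic=pic))
env.reach([.42,.10,.40],down(np.pi/2))
print(toG(find_grip("side")[0]),T())
p,_=viewer.read_camera("top"); cv2.imwrite("pics/end2.png",p[:,:,::-1])
show(blocks("top",.0043,(.37,-.37),(.61,-.27)))
E
```

```text
[[0.6, 0.029, 1.487]] [(np.float64(0.019133815286304052), np.float64(0.0653109347470027))]
pick [0.6   0.029 1.487] w 0.0145 t 119.5
place [ 0.409 -0.317] f [ 0.3  0.  -3.5] t 123.5
[0.377, -0.343, 0.035, -0.89, 142.534, 73.898] None 0
[0.409, -0.316, 0.038, -0.097, 60.288, 40.074] [ 0.4084 -0.316 ] 98
[0.486, -0.32, 0.038, -0.054, 60.675, 39.859] [ 0.4852 -0.3199] 88
[0.605, -0.321, 0.035, 1.521, 106.506, 24.966] None 0
(np.float64(0.1610120372519688), np.float64(-0.000757698623692709)) 126.5
[0.564, -0.324, 0.038, -0.053, 60.547, 41.774] [ 0.5643 -0.3236] 28
[0.486, -0.32, 0.038, -0.028, 60.077, 41.652] [ 0.4869 -0.3194] 29
[0.409, -0.316, 0.038, -0.104, 59.294, 41.689] [ 0.4096 -0.3156] 30
```

View pics/end2.png

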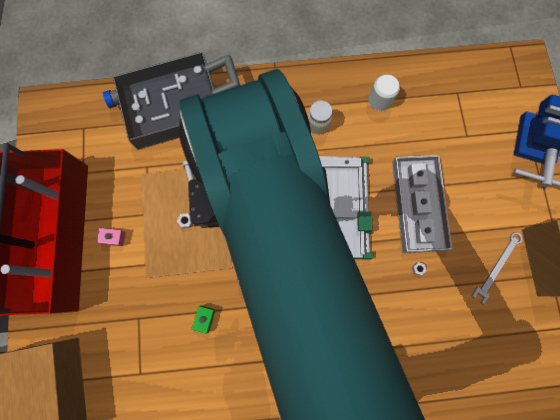

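All three blocks lie flat and pin-up in the tray, at px (421,178), (424,202) and (428,230), with their tops at 38 mm. The jaw is on its back stop.

```bash
python3 -c "
from h import *
print(workorder.finish_job())"
```

```text
the job is handed in; nothing more can be done
None
```

The job is done and handed in at about 127 s of the 210 s allowed: all three blocks gauged flush at a 60 mm gap end-on and a 40 mm gap long-side-on (a matched set), now flat and pin-up in the tray, with the jaw on its back stop and the can and jar undisturbed.

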